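Weigh a jar of screws on a trip balance

ROBOT

A 6-joint arm with a two-finger parallel gripper is mounted at the origin on the work surface; the furniture and walls round the work are solid. World frame = base frame: x ahead of the robot, y to its left, z up, the work surface at z = 0. Lengths are in mm, angles in rad, forces in N, time in s.
With the tool pointing down it reaches from about 275 to 825 mm from the base axis. Payload 5.2 kg.
Tool frame: the origin (TCP) lies at the very end of the fingers, on their centre line; the grasp point (between the pads) lies 19 mm behind it; z points along the fingers, y is the line along which they close (so a half turn about z gives the same grasp; the last joint's range is limited). The gripper opens to 93 mm and grips with 3 to 60 N. Pads are 15 mm wide; open, the fingers measure 128 mm over their backs; the gripper's body (75 mm by 188 mm) begins 65 mm behind the grasp point.
Start: joints at [-1.529, 0.259, 1.535, -0, 1.348, -0.203], TCP at [133.32, -533.602, 218.653] pointing down, gripper open.
Joint ranges: [-3.14, 3.14], [-0.91, 2.08], [0.19, 2.58], [-1.22, 4.36], [0.22, 2.71], [-3.12, 3.12]. Speed limits (rad/s): [2.57, 2.57, 3.14, 3.14, 3.14, 3.14].

INTERFACE

Orientations are given as [roll, pitch, yaw] about the fixed x, y, z axes, in that order (R = Rz(yaw) Ry(pitch) Rx(roll)).
In Python, from bench import robot gives the robot as it stands. The module is installed in compiled form; this text tells all that it offers. Calls block until the motion is done:
- robot.move_ptp(position, orientation): joint-space move of the TCP to a pose.
- robot.move_linear(position, ori=None, speed=150, f_stop=None): straight line of the TCP; ori=None keeps the orientation; speed is the mean speed in mm/s. With f_stop (N) it stops when the force on the tool has changed by that much, and returns True; else False.
- robot.move_j(angles): joint-space move.
- robot.move_gripper(opening): opening from 0.0 (shut) to 1.0 (fully open); the grip force is fixed at half the most; returns when the fingers have stopped.
- robot.sleep(seconds).
- robot.inverse_kinematics(position, orientation): joint angles nearest the present ones, or None.
- robot.get_image(name): name is "scene" or "side" or "wrist"; returns a dict with "img" (384x512x3 uint8, blue, green, red), "fovy" (degrees; the focal length in pixels is half the picture's height over the tangent of half this angle, whatever the lens; pixels are square), "cx", "cy" (the principal point, pixels), "eye" and "orientation" of the camera in the world. Camera axes: x right, y down, z forward; pixel columns grow to the right and rows downward; lengths in mm; the calibration is good to about 2 mm. A picture is of the moment at which its call begins. There is no depth.
A pose or a line that the arm cannot do raises robot.MotionError and nothing moves.
- robot.hand_in(): hands the job in; it is judged then, once.
Readings, each from a call of its own:
- robot.current_t(): time.
- robot.current_qpos(): joint angles.
- robot.current_joint_vel(): joint speeds.
- robot.current_joint_efforts(): joint torques, N m.
- robot.current_tcp_pos(): TCP position.
- robot.current_eef_rot(): TCP orientation.
- robot.current_contact_force(): force on the tool from outside, world axes, zero at the start.
- robot.current_ft_torque(): the same for the moment, N m.
- robot.current_gripper_width(): opening from 0.0 (shut) to 1.0 (fully open).
- robot.current_finger_force(): force on a finger pad.
Only numpy, scipy, OpenCV 4.12 (cv2) and the standard library are available. Lean on these libraries where they do the work, as an engineer would, in place of code of your own. Each camera call takes 0.05 s, during which the arm holds its last target. There are 200 camera calls.

TASK

Weigh the jar of screws on the two-pan balance; it will come out between 200 and 300 g. Gently stand the jar on the left pan and the 200 g brass weight on the right pan, then slide the poise along the graduated bar until the beam comes to rest level, and leave it like that so that I can read the weight. Leave the other two weights standing on the bench and do not disturb the sanding block, the pencil or the other tools lying about.

Things in the scene. Friction and masses are not known exactly. Their poses are not given: they have to be found in the camera images.
- trip_balance: two-pan trip balance with a blue cast base 125 x 255 mm, fixed to the bench. Origin on the bench under the beam's pivot (60 mm up); x points away from the robot's side (graduated bar and poise are on the -x side), y along the beam to the left pan, z up. A white dial 44 mm wide, its top 157 mm up, stands at x = +46 mm, y = 0; the red-tipped pointer before it is on the long middle mark when level
- beam (a joint): tilt of the beam, rad: 0 level, positive = right pan low, negative = left pan low, stops at -0.10 and +0.10. Empty with the poise at 0 it rests level. Free of the stops it tilts 0.004 rad per gram of difference, so it lies on a stop when more than 25 g out. Damped: comes to rest in about 1 s
- poise (a joint): position of the poise on its bar in m: 0 at the left end (towards the left pan), 0.100 at the right end. 1 mm to the right counts as 1 g more on the right pan. It stays where it is left (friction about 0.7 N)
- poise_knob (a point): middle of the upright brass knob (16 mm across, 22 mm tall) on top of the dark steel poise, to be pushed sideways along the bar. About 108 mm above the bench when level (5 mm more or less when tilted); the poise's block (22 mm along the bar, 18 mm across) ends 12 mm below this point
- bar_mid (a point): middle of the graduated bar, 85 mm on the robot's side (-x) of the pivot, 85 mm up when level. The bar runs along the balance's y, 136 mm long, 14 mm high, 6 mm thick, and tilts with the beam; the poise is here at 0.050
- left_pan_top (a point): centre of the top face of the left pan: round flat steel plate 110 mm across without rim, at y = +95 mm of the balance, 78 mm up when level. It rises or sinks up to 9.5 mm (sinks to its stop under a load) and stays horizontal; it does not matter where on it a load stands
- right_pan_top (a point): centre of the top face of the right pan, like the left one, at y = -95 mm of the balance
- screw_jar: glass jar of screws with a grey lid, 62 mm across and 80 mm tall, upright on the bench; origin at the centre of its underside; weight unknown, between 225 and 295 g
- weight_200: 200 g brass knob weight, the middle one of three: body 28 mm across and 36 mm tall, on it a knob 17 mm across from 42 to 54 mm up; origin at the centre of its underside
- weight_100: 100 g brass knob weight, the smallest: body 22 mm across and 28 mm tall, total height 44 mm; origin at the centre of its underside
- weight_500: 500 g brass knob weight, the largest: body 38 mm across and 48 mm tall, total height 70 mm; origin at the centre of its underside
- parts_case: red steel case, fixed, 96 x 217 x 260 mm tall, standing to the right of the jar, a tall obstacle; origin at the centre of its underside, wide side along its y
- drill_vice: small drill vice bolted to the bench in front of the balance, 239 mm along x, 90 mm along y, 58 mm tall; origin under its middle
- bit_tin: closed green steel tin screwed to the bench at the left, 110 mm along x, 154 mm along y, 47 mm tall; origin at the centre of its underside
- sanding_block: cork sanding block lying on the bench, 60 x 97 x 28 mm, to be left alone
- pencil_a: red carpenter's pencil lying on the bench, 155 mm long, to be left alone
Not all that is in view belongs to the job. What is shaped like the weight_500 but turquoise is not meant.

How it is judged (in metres and radians):
At the end, for the whole second after the job is handed in: Jar upright on the left pan (within 40 mm of its centre), 200 g weight upright on the right pan (within 48 mm), poise slid past 18 mm, beam at rest within 0.02 rad (about 5 g) of level, the 100 g and 500 g weights standing on the bench (value of joint beam between -0.02 and 0.02 rad and velocity of joint beam between -0.03 and 0.03 rad/s and value of joint poise above 0.018 m and horizontal distance between screw_jar and left_pan_top below 0.04 m and z of screw_jar in the frame of left_pan_top between -0.006 and 0.006 m and angle between each of screw_jar, weight_200, weight_100, weight_500's own z axis and vertical below 0.12 rad and horizontal distance between weight_200 and right_pan_top below 0.048 m and z of weight_200 in the frame of right_pan_top between -0.006 and 0.006 m and height (world z) of each of weight_100, weight_500 below 0.01 m); the robot touches nothing.
It fails at once if the jar is set down hard on the balance or banged against it (over 35 N) (contact force between screw_jar and trip_balance above 35 N).
It fails at once if the 200 g weight is set down hard on the balance or banged against it (over 35 N) (contact force between weight_200 and trip_balance above 35 N).
It fails at once if the jar is tipped over (angle between screw_jar's own z axis and vertical above 0.7 rad).
It fails at once if the sanding block or the pencil is shifted by more than 40 mm (distance of any of sanding_block, pencil_a from where it was at the start of the episode above 0.04 m).
It also fails if it takes over 72 s, if anything falls off the work surface, if the arm or the gripper's body presses on something with over 40 N, if the wrist force passes 120 N, or if a joint passes its speed limit or range.

## Working session

There is one attempt and no reset: what is moved stays moved. The work goes in short steps, each a Python script; the robot and the scene stay as the last script left them, time stands still between calls to the robot, and variables do not carry over. Pictures are saved under pics/ and viewed, at most 10 in all, crops included, and the job is handed in when it is done.

```bash
mkdir -p pics; cat > h.py <<'E'
import numpy as np, cv2
from bench import robot
def grab(n):
    d=robot.get_image(n); return d
def cam(d):
    f=d["img"].shape[0]/2/np.tan(np.radians(d["fovy"])/2)
    o=np.array(d["orientation"],float)
    if o.shape==(3,3): R=o
    else:
        from scipy.spatial.transform import Rotation as Ro
        R=Ro.from_euler('xyz',o).as_matrix()
    return f,R,np.array(d["eye"],float)
def plane(d,u,v,z):
    f,R,e=cam(d); r=R@np.array([(u-d["cx"])/f,(v-d["cy"])/f,1]); return e+r*(z-e[2])/r[2]
def proj(d,p):
    f,R,e=cam(d); q=R.T@(np.array(p,float)-e); return np.array([d["cx"]+f*q[0]/q[2],d["cy"]+f*q[1]/q[2]])
E
python3 - <<'E'
from h import *
import pickle
D={n:grab(n) for n in("scene","side","wrist")}
pickle.dump(D,open("d0.pkl","wb"))
for n in D:
    d=D[n]; print(n,d["fovy"],d["cx"],d["cy"],d["eye"],d["orientation"])
for n in ("scene","side"): cv2.imwrite(f"pics/{n}0.png",cv2.resize(D[n]["img"],(800,600),interpolation=cv2.INTER_CUBIC))
E
```

```text
scene 51.0696071888088 257.6986972338142 189.15681809069514 [-392.76332945  880.49056326  658.96230103] [-2.06875910e+00 -1.67359536e-03 -2.28687493e+00]
side 48.176678267439456 255.69759527622543 187.15855702751878 [ 403.88323888 -758.69214011  644.17957077] [-2.11761737 -0.01172104 -0.01604498]
wrist 67.6282777994462 256.0730562113097 194.25120924920904 [ 197.39364542 -517.62179344  384.31923315] [ 2.89799575e+00  2.10699335e-03 -1.32596608e+00]
```

View pics/scene0.png

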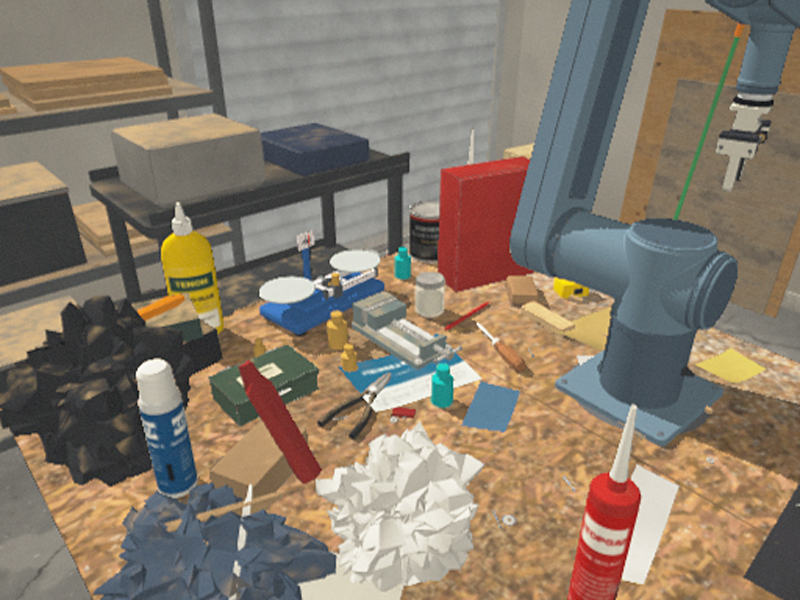

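View pics/side0.png

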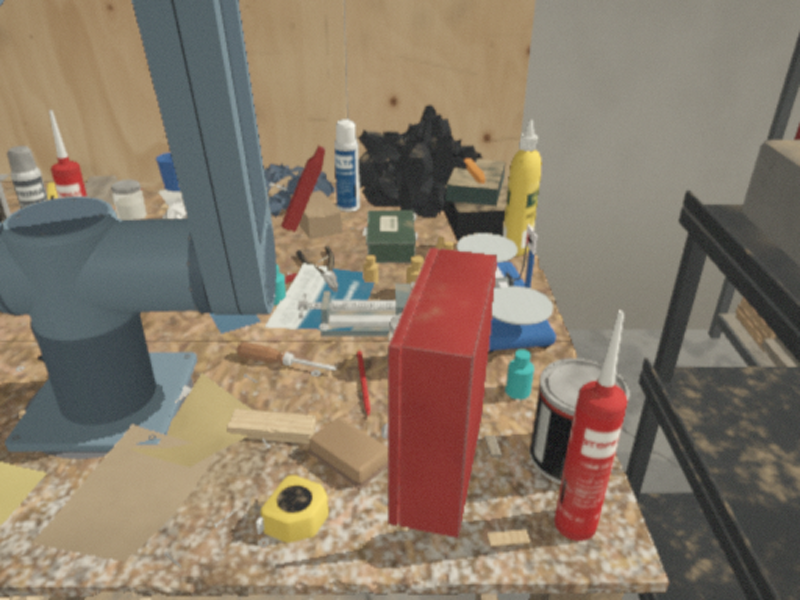

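The scene view shows the jar at (430,295), brass weights at (337,328), (348,357) and (259,347), and the pans at (288,290) and (355,260), all in 800x600 pixels. The side view shows the case hiding the jar. I'll get rough positions from these, then look from above with the wrist camera.

```bash
python3 - <<'E'
from h import *
import pickle
D=pickle.load(open("d0.pkl","rb")); d=D["scene"]
for n,u,v,z in[("jarlid",430,280,80),("wA",337,313,50),("wB",348,346,40),("wC",259,340,50),("panL",288,290,78),("panR",355,260,78),("poise",336,280,108),("vice",400,330,40),("glue",190,240,200),("tin",263,375,47),("casetop",485,170,260)]:
    print(n,plane(d,u*.64,v*.64,z).round())
d=D["wrist"];f,R,e=cam(d);print("wrist z",R[:,2], robot.current_tcp_pos(),robot.current_eef_rot())
for p in ([480,50,450],[480,0,480],[450,60,420]):
  for y in (0,1.57,-1.57,3.1): print(p,y,robot.inverse_kinematics(p,[np.pi,0,y]))
E
```

```text
jarlid [423.  96.  80.]
wA [481. 287.  50.]
wB [386. 331.  40.]
wC [494. 449.  50.]
panL [578. 334.  78.]
panR [602. 151.  78.]
poise [502. 270. 108.]
vice [367. 225.  40.]
glue [658. 480. 200.]
tin [399. 496.  47.]
casetop [465. -96. 260.]
wrist z [-0.23449773 -0.05647981 -0.97047455] [ 133.31990425 -533.17010295  217.99981779] [-3.14017998e+00 -3.18061285e-04  2.44803533e-01]
[480, 50, 450] 0 [-1.27865181e-01  8.27091011e-02  1.20165280e+00 -4.44089210e-16
  1.85723075e+00  1.44293115e+00]
[480, 50, 450] 1.57 [-0.12786518  0.0827091   1.2016528   0.          1.85723075 -0.12706885]
[480, 50, 450] -1.57 [-1.27865181e-01  8.27091011e-02  1.20165280e+00 -4.44089210e-16
  1.85723075e+00  3.01293115e+00]
[480, 50, 450] 3.1 [-0.12786518  0.0827091   1.2016528   0.          1.85723075 -1.65706885]
[480, 0, 480] 0 [-2.32934060e-01  8.81382729e-02  1.12470912e+00 -4.44089210e-16
  1.92874526e+00  1.33786227e+00]
[480, 0, 480] 1.57 [-0.23293406  0.08813827  1.12470912  0.          1.92874526 -0.23213773]
[480, 0, 480] -1.57 [-2.32934060e-01  8.81382729e-02  1.12470912e+00 -4.44089210e-16
  1.92874526e+00  2.90786227e+00]
[480, 0, 480] 3.1 [-0.23293406  0.08813827  1.12470912  0.          1.92874526 -1.76213773]
[450, 60, 420] 0 [-1.14001139e-01  2.10153095e-02  1.33752167e+00 -4.44089210e-16
  1.78305567e+00  1.45679519e+00]
[450, 60, 420] 1.57 [-0.11400114  0.02101531  1.33752167  0.          1.78305567 -0.11320481]
[450, 60, 420] -1.57 [-1.14001139e-01  2.10153095e-02  1.33752167e+00 -4.44089210e-16
  1.78305567e+00  3.02679519e+00]
[450, 60, 420] 3.1 [-0.11400114  0.02101531  1.33752167  0.          1.78305567 -1.64320481]
```

```bash
python3 - <<'E'
from h import *
import pickle
P=[np.pi,0,0]
robot.move_linear([133,-500,430],[np.pi,0,.245],speed=400)
robot.move_ptp([430,230,430],P)
d=grab("wrist");print(robot.current_t(),d["eye"],robot.current_qpos())
pickle.dump(d,open("d1.pkl","wb"))
cv2.imwrite("pics/w1.png",cv2.resize(d["img"],(800,600),interpolation=cv2.INTER_CUBIC))
E
```

```text
3.6583 [496.44394773 229.12020842 596.2564341 ] [ 2.60675744e-01  8.81146810e-02  1.24279536e+00 -1.87747298e-04
  1.81087221e+00  1.83253111e+00]
```

View pics/w1.png

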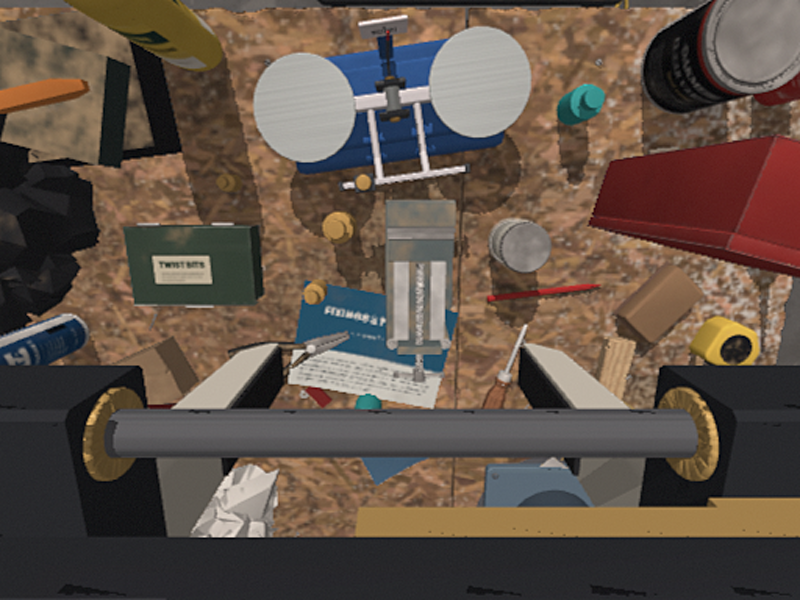

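The wrist view from above shows the pans at (304,107) and (480,82), the jar lid at (520,245), the poise knob at (363,182), and brass weights at (338,227), (315,292) and (227,182). The sanding block is at (655,305) and the pencil at (545,292). Next I'll refine these and work out which weight is which.

```bash
python3 - <<'E'
from h import *
import pickle
d=pickle.load(open("d1.pkl","rb")); im=d["img"]; hsv=cv2.cvtColor(im,cv2.COLOR_BGR2HSV)
tiles=[]
for u,v in((338,227),(315,292),(227,182),(363,182)):
    u,v=int(u*.64),int(v*.64); c=im[v-24:v+24,u-24:u+24]; tiles.append(cv2.resize(c,(300,300),interpolation=cv2.INTER_CUBIC))
s=pickle.load(open("d0.pkl","rb"))["scene"]["img"]
for u,v in((337,328),(348,357),(259,347),(430,295)):
    u,v=int(u*.64),int(v*.64); c=s[v-24:v+24,u-24:u+24]; tiles.append(cv2.resize(c,(300,300),interpolation=cv2.INTER_CUBIC))
cv2.imwrite("pics/t.png",cv2.resize(np.vstack([np.hstack(tiles[:4]),np.hstack(tiles[4:])]),(800,400)))
g=cv2.cvtColor(im,cv2.COLOR_BGR2GRAY)
# pans: bright low-sat
m=((hsv[...,1]<40)&(hsv[...,2]>120)).astype(np.uint8)
m=cv2.morphologyEx(m,cv2.MORPH_OPEN,cv2.getStructuringElement(cv2.MORPH_ELLIPSE,(15,15)))
for c in cv2.findContours(m,cv2.RETR_EXTERNAL,cv2.CHAIN_APPROX_NONE)[0]:
    if len(c)>20:
        e=cv2.fitEllipse(c); 
        if e[0][1]<190: print("ell",np.round(e[0],1),np.round(e[1],1),plane(d,*e[0],78).round(1),plane(d,*e[0],80).round(1))
E
```

```text
ell [336.3 158.6] [27.3 30.4] [433.5  84.1  78. ] [433.8  84.6  80. ]
ell [194.5  68.4] [64.3 69.5] [585.3 332.5  78. ] [585.  332.1  80. ]
ell [306.7  52. ] [64.6 70.3] [610.3 145.   78. ] [609.9 145.3  80. ]
ell [487.3  23.9] [49.4 58.4] [ 651.9 -146.4   78. ] [ 651.3 -144.9   80. ]
```

View pics/t.png

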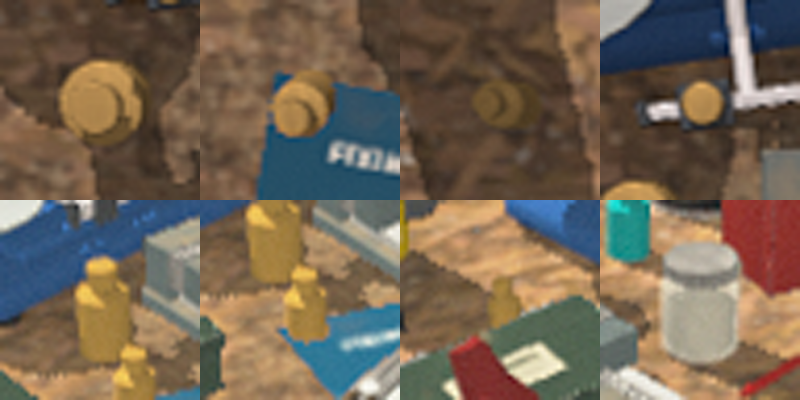

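Tiles: the top row shows the wrist view of A, B, C and the poise knob; the bottom row shows the scene view. A is the largest (500 g), B at wrist (315,292) the 200 g, and C the 100 g. Next I'll take close looks above the jar and above B.

```bash
python3 - <<'E'
from h import *
import pickle
d=pickle.load(open("d1.pkl","rb"))
S=.64
print("B",plane(d,200.5,190,54).round(1),"case foot",plane(d,592*S,225*S,0).round(),plane(d,735*S,243*S,0).round(),"vice R",plane(d,455*S,200*S,58).round(),"poise",plane(d,363*S,182*S,119).round(1))
Y=[np.pi,0,np.pi/2]
B=plane(d,200.5,190,54)
robot.move_ptp([B[0],B[1]-40,200],Y)
e=grab("wrist"); pickle.dump(e,open("dB.pkl","wb"))
robot.move_linear([434,60,270],Y,speed=300)
j=grab("wrist"); pickle.dump(j,open("dJ.pkl","wb"))
print(robot.current_t())
p=[]
for x,pt in((e,[B[0],B[1],54]),(j,[434,84,80])):
    im=x["img"].copy(); cv2.circle(im,tuple(int(k) for k in proj(x,pt)),3,(255,0,255),-1); p.append(im)
cv2.imwrite("pics/bj.png",cv2.resize(np.vstack(p),(400,600)))
f=robot.current_contact_force; print([f() for _ in range(3)])
E
```

```text
B [370.  337.1  54. ] case foot [454. -23.   0.] [ 430. -215.    0.] vice R [487. 165.  58.] poise [506.4 267.2 119. ]
6.0167
[array([-0.22815905, -0.40412642, -0.81007234]), array([-0.22815905, -0.40412642, -0.81007234]), array([-0.22815905, -0.40412642, -0.81007234])]
```

View pics/bj.png

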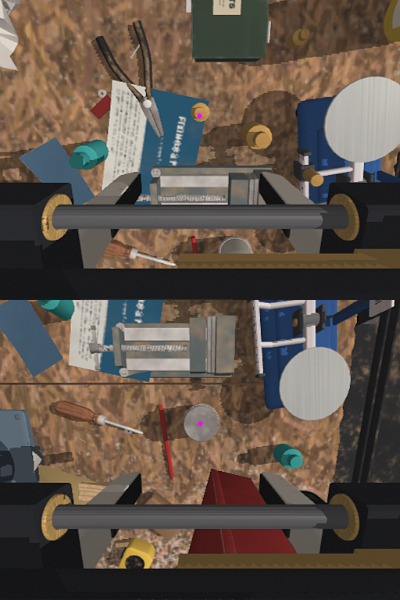

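Both views agree: the projected dots fall on B's knob (200,116) and on the jar lid centre (200,424 in the stacked picture). I'll refine the lid numerically, grasp the jar and weigh it on the wrist sensor.

```bash
python3 - <<'E'
from h import *
import pickle
j=pickle.load(open("dJ.pkl","rb")); g=cv2.cvtColor(j["img"],cv2.COLOR_BGR2GRAY)
u,v=proj(j,[434,84,80]).astype(int); c=cv2.medianBlur(g[v-45:v+45,u-45:u+45],3)
J=np.array([434,84,80.])
h=cv2.HoughCircles(c,cv2.HOUGH_GRADIENT,1.5,20,param1=100,param2=15,minRadius=18,maxRadius=32)
if h is not None:
    h=h[0,0]; q=plane(j,u-45+h[0],v-45+h[1],80); print("lid",h,q.round(1))
    if np.hypot(*(q-J)[:2])<12: J=q
f=robot.current_contact_force
Y=[np.pi,0,np.pi/2]
robot.move_linear([J[0],J[1],130],Y,speed=250)
print(robot.move_linear([J[0],J[1],31],speed=120,f_stop=8), robot.current_tcp_pos())
robot.sleep(.3); F0=f()
robot.move_gripper(0); print("w",robot.current_gripper_width()*93,robot.current_finger_force())
robot.move_linear([J[0],J[1],81],speed=80)
robot.sleep(.5); F=[]
for _ in range(6): F.append(f()); robot.sleep(.05)
print(F0,np.array(F)[:,2], robot.current_gripper_width()*93, robot.current_t())
d=grab("wrist"); cv2.imwrite("pics/jg.png",d["img"])
E
```

```text
lid [48.75 44.25 24.45] [437.4  85.8  80. ]
False [438.16781414  85.7093343   31.73556546]
w 60.242729115426904 30.01365760770568
[-0.97214329  0.13811699 -0.22562425] [-2.41010175 -2.01416918 -3.48640799 -2.47495487 -1.92263192 -2.36495864] 59.98028622354373 10.2083
```

View pics/jg.png

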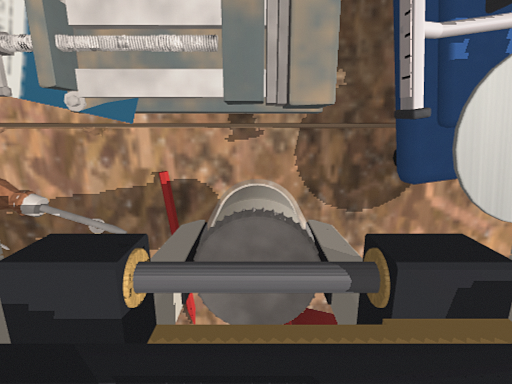

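```bash
python3 - <<'E'
from h import *
f=robot.current_contact_force
p=robot.current_tcp_pos()
robot.move_linear([p[0],p[1],220],speed=250)
robot.move_linear([585,333,220],speed=250)
robot.sleep(.3)
robot.move_linear([585,333,114],speed=120)
r=robot.move_linear([585,333,95],speed=15,f_stop=4); robot.sleep(.3)
print(r,robot.current_tcp_pos(),f())
robot.move_gripper(.85); robot.sleep(.2)
print(f())
robot.move_linear([585,333,230],speed=200)
robot.move_linear([450,300,230],speed=300)
d=grab("wrist"); s=grab("scene"); print(robot.current_t())
c=s["img"][130:230,140:300]
a=cv2.resize(d["img"],(640,480)); b=cv2.resize(c,(160*3,300))
import pickle; pickle.dump(d,open("dP.pkl","wb"))
cv2.imwrite("pics/jp.png",cv2.resize(np.vstack([np.hstack([b,np.zeros((300,160,3),np.uint8)]),a]),(493,600)))
E
```

```text
True [584.93521551 332.59384965  97.17428709] [2.08197698 0.39322946 4.66728708]
[-0.51063175  0.0319689  -0.60268158]
17.1833
```

View pics/jp.png

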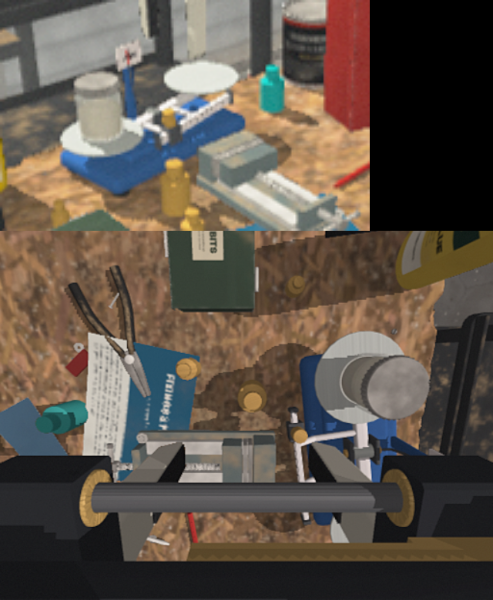

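The jar stands upright on the left pan, which is down on its stop. The 200 g weight's knob is at about (184,371) here. Now I'll grasp it.

```bash
python3 - <<'E'
from h import *
import pickle
d=pickle.load(open("dP.pkl","rb"))
s=.8/.7703
e=pickle.load(open("dB.pkl","rb"))
# brass body+knob mask centroid per view -> triangulate at body mid-height
P=[]
for x in (d,e):
    hsv=cv2.cvtColor(x["img"],cv2.COLOR_BGR2HSV); u,v=proj(x,[370,337,30]).astype(int)
    m=((hsv[...,0]>12)&(hsv[...,0]<26)&(hsv[...,1]>120)&(hsv[...,2]>70)).astype(np.uint8)
    w=np.zeros_like(m); w[v-20:v+21,u-20:u+21]=1; m=cv2.morphologyEx(m*w,cv2.MORPH_OPEN,np.ones((3,3),np.uint8))
    n,l,st,c=cv2.connectedComponentsWithStats(m); k=1+st[1:,4].argmax()
    P.append(plane(x,*c[k],30)); print(st[k],c[k],P[-1].round(1))
print(plane(d,184*s,(371-231)*s,54))
E
```

```text
[183 133  26  22 457] [195.14660832 143.12253829] [371.9 341.3  30. ]
[245 131  23  25 447] [256.06263982 143.15659955] [370.5 340.8  30. ]
[372.09227238 340.25287253  54.        ]
```

```bash
python3 - <<'E'
from h import *
f=robot.current_contact_force
Y=[np.pi,0,np.pi/2]
robot.move_gripper(.62)
robot.move_linear([371,340.5,110],Y,speed=250)
print(robot.move_linear([371,340.5,10],speed=100,f_stop=8))
z0=robot.current_tcp_pos()[2]
robot.move_gripper(0); print("w",robot.current_gripper_width()*93,robot.current_finger_force(),z0)
robot.move_linear([371,340.5,200],speed=200)
robot.move_linear([608,147,200],speed=250); robot.sleep(.2)
print("w",robot.current_gripper_width()*93)
robot.move_linear([608,147,z0+96],speed=100)
r=robot.move_linear([608,147,z0+86],speed=12,f_stop=6); robot.sleep(.3)
print(r,robot.current_tcp_pos(),f())
robot.move_gripper(.55); robot.sleep(.3); print(f())
robot.move_linear([608,147,230],speed=200)
robot.move_linear([450,230,230],[np.pi,0,0],speed=300)
d=grab("wrist"); s=grab("scene"); print(robot.current_t())
import pickle; pickle.dump(d,open("dW.pkl","wb"))
b=cv2.resize(s["img"][130:230,140:300],(480,300))
cv2.imwrite("pics/wp.png",np.vstack([b,cv2.resize(d["img"],(480,360))[:300]]))
E
```

```text
False
w 27.287126286250437 30.00045588985813 10.567829487957914
w 27.42568242027493
False [608.03653833 146.93510943  96.6386501 ] [-0.64760694 -1.13872129  0.03893845]
[-1.17786255 -0.55038848 -0.55811579]
28.8583
```

View pics/wp.png

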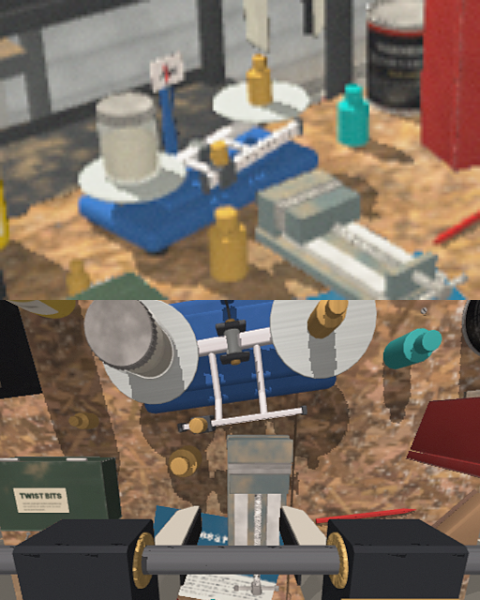

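The 200 g weight stands on the right pan, and the left side is still low, as expected. Next I'll look at the dial and pointer from near above, with the camera over the beam axis, as a reference at the -0.1 stop.

```bash
cat >> h.py <<'E'
YB=0.1326; C=np.array([597.8,238.8]); X=np.array([np.cos(YB),np.sin(YB)]); Yv=np.array([-np.sin(YB),np.cos(YB)])
def W(x,y,z): return [*(C+x*X+y*Yv),z]
def obs():
    robot.move_linear(W(-64,0,158),[np.pi,0,YB],speed=200); return grab("wrist")
def red(d,u0=None):
    hsv=cv2.cvtColor(d["img"],cv2.COLOR_BGR2HSV); u,v=proj(d,W(44,0,145)); v=max(v,0)
    h=hsv[...,0]; m=(((h<8)|(h>172))&(hsv[...,1]>130)&(hsv[...,2]>70)).astype(np.uint8)
    w=np.zeros_like(m); w[max(int(v)-45,0):int(v)+45,int(u)-50:int(u)+50]=1
    ys,xs=np.nonzero(m*w); return (xs.mean(),ys.mean(),len(xs),u,v) if len(xs) else (None,0,0,u,v)
E
python3 - <<'E'
from h import *
robot.move_gripper(0)
d=obs(); print(red(d),robot.current_t())
u,v=(int(k) for k in proj(d,W(44,0,145)))
cv2.imwrite("pics/dial.png",cv2.resize(d["img"][max(v-60,0):v+90,u-100:u+100],(800,600),interpolation=cv2.INTER_NEAREST))
E
```

```text
(np.float64(241.9111111111111), np.float64(59.955555555555556), 45, np.float64(255.7967384873895), np.float64(46.58183050883392)) 30.5417
```

View pics/dial.png

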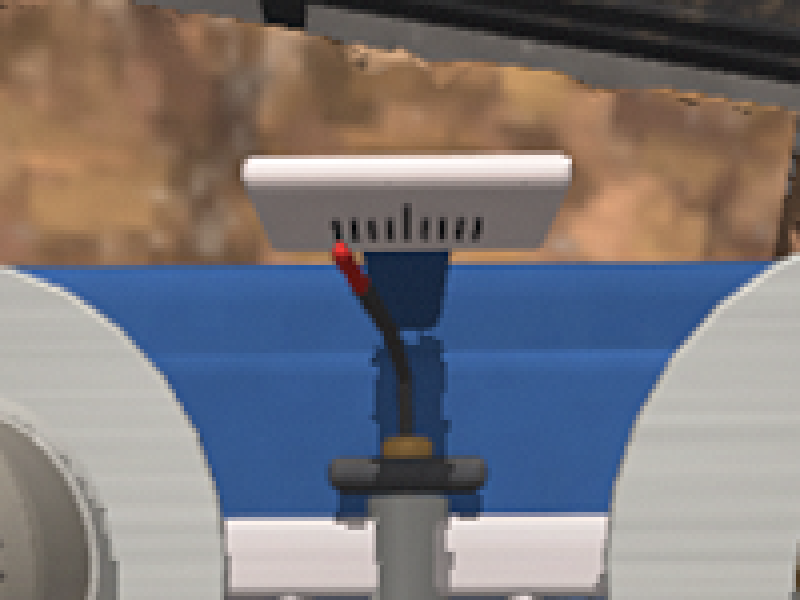

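The picture shows the red pointer tip left at (340,250), with the middle mark at column 406, i.e. full-image column 256.5. The red centroid at 241.9 therefore corresponds to -0.1 rad. Now I'll push the poise in steps.

```bash
cat >> h.py <<'E'
O=[np.pi,0,YB]
def tilt():
    r=red(obs()); return (r[0]-256.5)/14.6*.1, r[2]
def push(y0,y1,z=102.5):
    robot.move_linear(W(-85,y0,150),O,speed=200)
    robot.move_linear(W(-85,y0,z),O,speed=120)
    robot.move_linear(W(-85,y1,z),O,speed=40)
    robot.move_linear(W(-85,y1+6,z),O,speed=60)
    robot.move_linear(W(-85,y1+8,150),O,speed=150)
E
python3 - <<'E'
from h import *
push(95,45.5)
robot.sleep(.3); print(tilt(),robot.current_t())
E
```

```text
(np.float64(-0.029109589041095892), 48) 34.6167
```

```bash
python3 - <<'E'
from h import *
robot.sleep(.5); t=tilt()[0]; print(t)
push(58,45.5+t/.004)
robot.sleep(.8); print(tilt()); robot.sleep(.5); print(tilt(),robot.current_t())
E
```

```text
-0.021203730690760654
(np.float64(-0.0003113325031134312), 44)
(np.float64(0.0069982132221562314), 46) 39.7917
```

```bash
python3 - <<'E'
from h import *
for _ in range(4):
    robot.sleep(.5); d=grab("wrist"); r=red(d); print(r[0]-256.5,r[3],r[2])
u,v=(int(k) for k in proj(d,W(44,0,145)))
a=cv2.resize(d["img"][max(v-40,0):v+60,u-80:u+80],(480,300),interpolation=cv2.INTER_NEAREST)
robot.move_linear(W(-100,0,260),O,speed=250)
e=grab("wrist")
cv2.imwrite("pics/fin.png",np.vstack([a,cv2.resize(e["img"],(480,360))[:300]])); print(robot.current_t())
E
```

```text
0.9666666666666401 255.71378846467556 45
0.9666666666666401 255.73507304148993 45
1.0217391304348098 255.73157190391913 46
1.0217391304348098 255.73186205701614 46
42.625
```

View pics/fin.png

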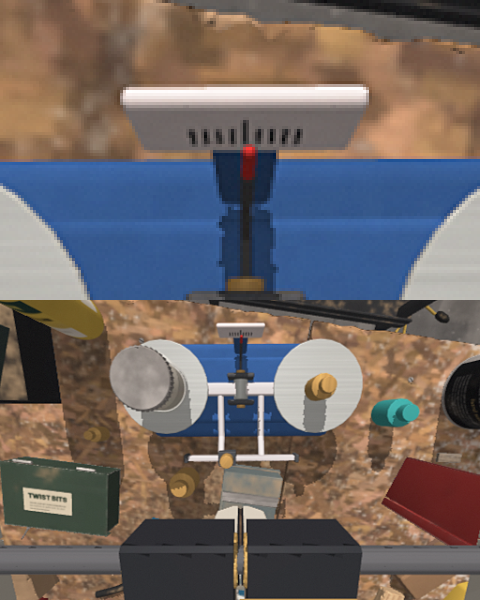

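The final picture shows the pointer at rest next to the middle mark (tip 249, mark 245, about 0.007 rad). The jar and the 200 g weight are on their pans, and the poise is at about 30 mm or more.

```bash
python3 -c "
from h import *
print(robot.hand_in())"
```

```text
the job is handed in; nothing more can be done
None
```

The job is handed in: the jar is on the left pan, the 200 g weight is on the right pan, and the beam was at rest about 0.007 rad from level (limit 0.02), with the poise roughly 30–37 mm along, so the jar weighs about 230–237 g.

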